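# Gather fittings in a tipping tray

## Task

Lay the grey-and-blue push-in fitting from the bench into the blue tipping tray, outside its green band and without touching the two fittings already there. Then, with shut fingers, slowly push the yellow tab down until the tray sits firmly on its rubber stop (press with 10 to 15 N and never more than 20 N) and hold it there until all three fittings have slid onto the green band; ease the tray back level without letting it snap up, so that they stay on the band. Leave the vials and the sample tube alone.

Things in the scene. Friction and masses are not known exactly. Their poses are not given: they have to be found in the camera images.
- fitting_b: Push-in tube fitting lying on the bench, grey threaded metal with a hexagon and a blue collar, 18 x 33 x 15 mm, 15 g. Origin: centre of its underside. Its long axis is its own y; the hexagon, 18 mm across x and 15 mm high, is at the middle: grasp it there across x. On the way to the tray stand a low balance and, behind it (x over 0.62 m), tall glassware: pass over the balance at 0.2 m or more.
- fitting_a: The same kind of grey-and-blue fitting, 18 x 33 x 15 mm, lying in the tray at the end away from the yellow tab. Origin: centre of its underside.
- fitting_c: Clear plastic tube fitting, 17 x 28 x 17 mm, lying in the tray beside fitting_a. Origin: centre of its underside.
- tray: Blue open tray, hinged across its middle on a grey stand fixed to the bench. Origin: middle of the hinge, 100 mm over the bench. x: along the tray to the yellow tab's end; y: across; z: up out of it (vertical when level, as at the start). Inside 190 (x) x 90 mm (y), floor 9 mm and wall tops 27 to 29 mm over the origin. A spring holds it level; let go when tilted it snaps up: keep it under 1.5 rad/s.
- tray_tab (a point): Middle of the yellow tab's top face, outside the end wall, 118 mm along the tray's x and 28 mm above the hinge. The tab is 44 mm (x) x 70 mm (y), 4 mm thick. A straight push down at its middle stays on it and takes 1.5 to 3 N until the stop is met.
- vial_1: Bystander: glass vial with a white cap, 24 mm wide, 54 mm high, standing. Origin: centre of its underside.
- vial_2: Bystander: glass vial with a dark cap, 24 mm wide, 54 mm high, standing. Origin: centre of its underside.
- vial_3: Bystander: glass vial with a white cap, 24 mm wide, 54 mm high, standing. Origin: centre of its underside.
- tube_1: Bystander: sample tube with a blue cap lying down, 21 x 102 x 21 mm. Origin: centre of its underside.
- tray_band (a point): Middle of the green band on the tray's floor, where the fittings shall end. The band reaches from x = 35 mm in the tray to the tab-end wall at x = 95 mm, over the whole width. The fittings begin to slide only at 0.27 to 0.45 rad of tilt.
- tray_under (a point): Point of the tray's underside, 87 mm from the hinge, that comes down on a rubber-topped stop screw after 0.46 to 0.72 rad of tilt (tab 52 to 88 mm down). The screw's height is set differently every time and is not measured: the stop is felt, as the push then rises by several N per mm.

How it is judged:
On the way, in this order (a step that is already met when the one before it is completed fails the run):
1. The fitting from the bench lies in the level tray, outside the green band, let go (x of fitting_b in the frame of tray between -0.096 and 0.035 m and y of fitting_b in the frame of tray between -0.045 and 0.045 m and z of fitting_b in the frame of tray between 0 and 0.03 m and angle between tray's own z axis and vertical below 0.05 rad and contact force between the fingers and fitting_b below 0.05 N and linear speed of fitting_b below 0.05 m/s), for 0.2 s.
2. The tray is tipped and pressed on its stop by the fingers with more than 8 N, with all three fittings on the green band (angle between tray's own z axis and vertical above 0.4 rad and contact force between the fingers and tray above 8 N and x of fitting_a in the frame of tray between 0.035 and 0.096 m and y of fitting_a in the frame of tray between -0.045 and 0.045 m and z of fitting_a in the frame of tray between 0 and 0.03 m and x of fitting_b in the frame of tray between 0.035 and 0.096 m and y of fitting_b in the frame of tray between -0.045 and 0.045 m and z of fitting_b in the frame of tray between 0 and 0.03 m and x of fitting_c in the frame of tray between 0.035 and 0.096 m and y of fitting_c in the frame of tray between -0.045 and 0.045 m and z of fitting_c in the frame of tray between 0 and 0.03 m), for 0.3 s.
At the end, for the whole second after the job is handed in: The tray is level again (within 0.05 rad) and all three fittings lie at rest in it with their origins on the green band (tray x from 35 to 96 mm, within 45 mm of its middle line) (x of fitting_a in the frame of tray between 0.035 and 0.096 m and y of fitting_a in the frame of tray between -0.045 and 0.045 m and z of fitting_a in the frame of tray between 0 and 0.03 m and x of fitting_b in the frame of tray between 0.035 and 0.096 m and y of fitting_b in the frame of tray between -0.045 and 0.045 m and z of fitting_b in the frame of tray between 0 and 0.03 m and x of fitting_c in the frame of tray between 0.035 and 0.096 m and y of fitting_c in the frame of tray between -0.045 and 0.045 m and z of fitting_c in the frame of tray between 0 and 0.03 m and angle between tray's own z axis and vertical below 0.05 rad and linear speed of each of fitting_a, fitting_b, fitting_c below 0.03 m/s); the robot touches nothing.
It fails at once if The robot presses on the tray or its tab with more than 20 N (contact force between any of the fingers, the arm and tray above 20 N).
It fails at once if The tray swings or snaps faster than 1.5 rad/s (angular speed of tray above 1.5 rad/s).
It fails at once if The robot touches the two fittings that were already in the tray (contact force between any of the fingers, the arm and fitting_a above 0.3 N or contact force between any of the fingers, the arm and fitting_c above 0.3 N).
It fails at once if A vial or the sample tube is moved more than 20 mm or a vial tipped (distance of any of vial_1, vial_2, vial_3, tube_1 from where it was at the start of the episode above 0.02 m or angle between any of vial_1, vial_2, vial_3's own z axis and vertical above 0.5 rad).
It also fails if it takes over 59 s, if anything falls off the work surface, if the arm or the gripper's body presses on something with over 40 N, if the wrist force passes 120 N, or if a joint passes its speed limit or range.

## Robot

A 6-joint arm with a two-finger parallel gripper is mounted at the origin on a cart in front of the work surface, level with it; the furniture and walls round the work are solid. World frame = base frame: x ahead of the robot, y to its left, z up, the work surface at z = 0. Lengths are in m, angles in rad, forces in N, time in s.
With the tool pointing down it reaches from about 0.425 to 0.925 m from the base axis. Payload 12.5 kg.
Tool frame: the origin (TCP) lies on the centre line of the jaws, within the pads' length; the fingertips stand 17 mm ahead of it and the grasp point (between the pads) lies 2 mm behind it (ctrl.nose_length is the distance from the TCP to the fingertips, in m); z points along the fingers, y is the line along which they close (so a half turn about z gives the same grasp; the last joint's range is limited). The gripper opens to 85 mm and grips with 20 to 120 N. Pads are 22 mm wide; open, the fingers measure 114 mm over their backs; the gripper's body (76 mm by 85 mm) begins 54 mm behind the grasp point. The pads swing forward as they close: fully open they stand 13 mm farther back than shut.
Start: joints at [1.003, 0.491, 1.559, -0, 1.092, -0.106], TCP at [0.278, 0.56, 0.248] pointing down, gripper open.
Joint ranges: [-3.1, 3.1], [-0.84, 2.19], [0.05, 2.79], [-1.13, 4.28], [0.06, 2.93], [-2.69, 2.69]. Speed limits (rad/s): [2.22, 2.22, 2.79, 3.14, 3.14, 3.14].

## Interface

Orientations are given as a unit quaternion [x, y, z, w].
In Python, from cell import ctrl, get_image, camera_info gives the robot as it stands.
- The arm moves only by the tool send_rows, never from a script. Its argument "series" is a list of rows, each an object of numbers: "gripper": the closure in counts, from 0 (fully open) to 255 (shut); "dx", "dy", "dz": the shift along the world's x, y, z in units of 30 mm (1.0 is 30 mm); "rx", "ry", "rz": the turn, a rotation vector about the world's x, y, z in rad. A call has 1 to 8 rows; each row shifts and turns the commanded pose from where the row before left it; what a row does not reach is not made up. A row lasts 1/12 s, in which the tool goes at most 41.7 mm and 7.16 degrees, less where a joint would pass 70% of its speed; a pose out of reach is approached as far as the arm can. A call is refused whole if a number of a shift passes 1 or a number of a turn 0.125, either way. A call with a gripper value outside its range is refused whole. The fingers move at their own pace and stop on an object; the grip force is fixed at half the most. Time passes only in rows, so rows that do not move let the fingers close. It gives the time, the measured TCP pose, the force, the opening and the grip force at its end, in the units of the state.
- ctrl.observe(): the state, without advancing time (a new reading comes with each control period).
- get_image(name): name is "scene" or "top" or "wrist"; returns (picture, depth): 384x512x3 uint8, blue, green, red; 384x512 float32, m along the optical axis (not along the pixel's ray), 0 where there is no reading.
- camera_info(name): a dict with "intrinsics" (3x3 intrinsics, pixels), "k1" (the pictures are not rectified: a ray, as slopes to the right and down, at radius r is drawn at 1 + k1 r^2 times it, then the intrinsics apply), "R" (3x3) and "t" (3): a world point X has camera coordinates R X + t. Camera axes: x right, y down, z forward; pixel columns grow to the right and rows downward; lengths in m; the calibration is good to about 2 mm. A picture is of the moment at which its call begins: read the wrist's pose just before it. camera_info takes no time and is no camera call; for the wrist camera it gives the pose at the moment of the call.
- ctrl.finish_job(): hands the job in; it is judged then, once.
The state is a dict: "time_s": time; "joints": joint angles; "qd": joint speeds; "effort": joint torques, N m; "ee_pos": TCP position; "ee_rot": TCP orientation; "contact_force": force on the tool from outside, world axes, zero at the start; "wrist_torque": the same for the moment, N m; "grip_width": finger opening in m; "finger_force": force on a finger pad.
Only numpy, scipy, OpenCV 4.12 (cv2) and the standard library are available. Lean on these libraries where they do the work, as an engineer would, in place of code of your own. Each camera call takes 0.05 s, during which the arm holds its last target. There are 200 camera calls.

## Working session

There is one attempt and no reset: what is moved stays moved. The work goes in short steps, Python scripts to look and compute and a tool call to move; the robot and the scene stay as the last step left them, time stands still between calls to the robot, and variables do not carry over. Pictures are saved under pics/ and viewed, at most 10 in all, crops included, and the job is handed in when it is done.

Besides the shell and the picture viewer there is one more tool, called after "Request:" by a JSON object that holds its "op" and its "data". send_rows: Moves the arm, as the interface text tells. Its arguments: {"type":"object","properties":{"series":{"type":"array"}},"required":["series"]}

```bash
mkdir -p pics
cat > h.py <<'E'
import numpy as np, cv2
from cell import ctrl, get_image, camera_info
def grab(n):
    ci=camera_info(n); im,d=get_image(n); np.savez('pics/%s.npz'%n,im=im,d=d,K=ci['intrinsics'],k1=ci['k1'],R=ci['R'],t=ci['t']); return im,d
def world(n,u,v,z=None,med=1):
    q=np.load('pics/%s.npz'%n); K=q['K'];k1=float(q['k1']);R=q['R'];t=q['t'];d=q['d']
    s=cv2.undistortPoints(np.array([[[u,v]]],float),K,np.array([k1,0,0,0]))[0,0]
    ray=R.T@np.array([s[0],s[1],1]);o=-R.T@t
    if z is None:
        return o+ray*np.median(d[int(v)-med:int(v)+med+1,int(u)-med:int(u)+med+1])
    return o+ray*(z-o[2])/ray[2]
E
python3 - <<'E'
from h import *
for n in('scene','top'):
    im,d=grab(n); cv2.imwrite('pics/%s1.png'%n,cv2.resize(im,(800,600),interpolation=cv2.INTER_CUBIC)); q=np.load('pics/%s.npz'%n); print(n,-q['R'].T@q['t'])
s=ctrl.observe(); print(s)
E
```

```text
scene [ 0.15479309 -0.60574766  0.69334603]
top [0.314749   0.03045626 1.15325587]
{'time_s': 0.1, 'joints': array([ 1.00341878e+00,  4.91511277e-01,  1.55937402e+00,  1.41116433e-05,
        1.09169718e+00, -1.05600451e-01]), 'qd': array([ 0.00063686, -0.00172364, -0.00283121, -0.00127562,  0.00205077,
       -0.00138249]), 'effort': array([ 2.15023058e-03, -6.19452810e+01, -2.62019992e+01, -1.04058095e-04,
        2.85063703e-03,  2.73753722e-05]), 'ee_pos': array([0.278346  , 0.55940332, 0.2477837 ]), 'ee_rot': array([ 2.28845723e-01,  9.73462578e-01, -4.65093517e-04, -1.69317434e-04]), 'contact_force': array([0.35699658, 0.85596412, 0.15344333]), 'wrist_torque': array([-0.04619769,  0.06245189, -0.0485567 ]), 'finger_force': 0.0, 'grip_width': 0.08544973011166822}
```

View pics/top1.png

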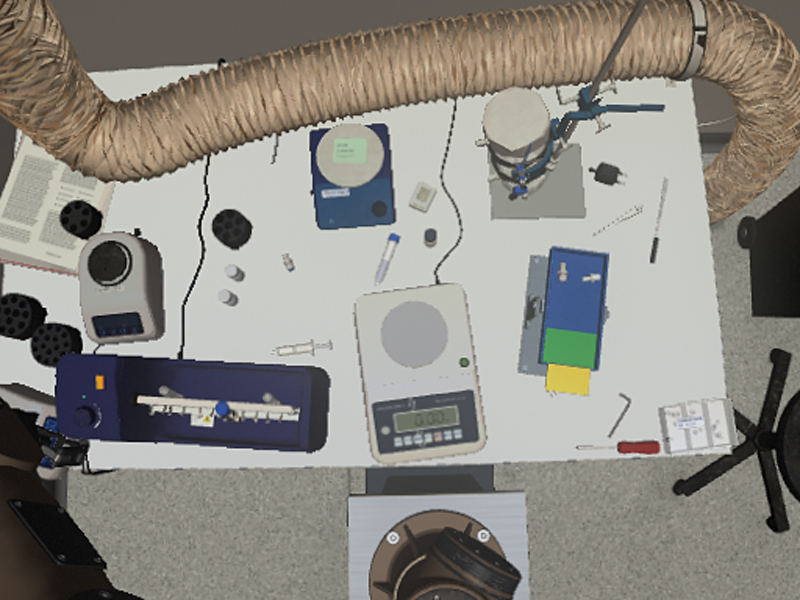

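View pics/scene1.png

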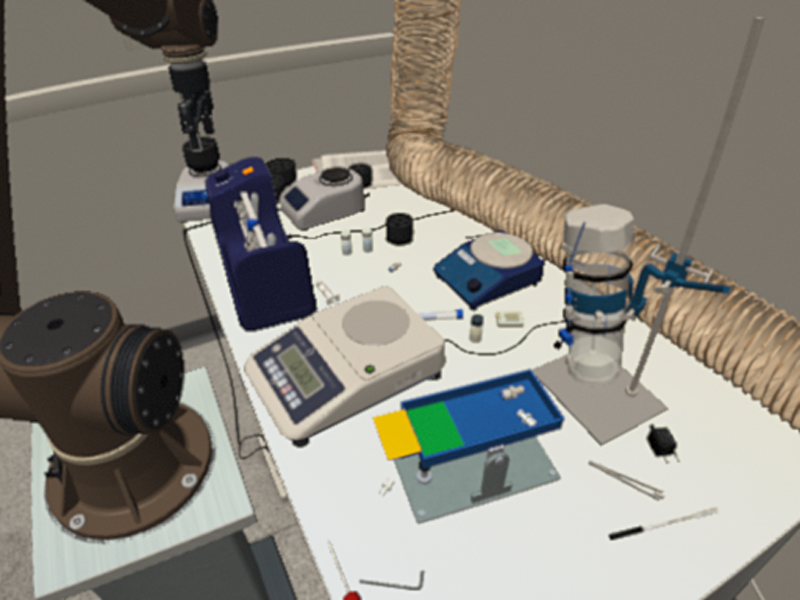

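The top view shows fitting_b near (288,262), the vials at (234,272), (228,297) and (430,237), and the tube at (387,258). The tray spans (577,248) to (570,393), with the yellow tab toward the robot at (568,380). I'll enlarge fitting_b and the tray next.

Run:
```python
from h import *
im=np.load('pics/top.npz')['im']
a=im[148:188,158:212]; b=im[150:260,325:400]
A=cv2.resize(a,None,fx=7,fy=7,interpolation=cv2.INTER_CUBIC); B=cv2.resize(b,None,fx=5,fy=5,interpolation=cv2.INTER_CUBIC)
o=np.zeros((560,780,3),np.uint8); o[:A.shape[0],:A.shape[1]]=A; o[:B.shape[0],400:400+B.shape[1]]=B
cv2.imwrite('pics/crop1.png',o)
f=.64
for nm,u,v,z in[('fit',288,262,.008),('v1',234,272,.054),('v2',228,297,.054),('v3',430,237,.054),('tab',568,380,.128),('a?',563,271,.117),('c?',592,278,.117)]:
    print(nm,world('top',u*f,v*f,z),world('top',u*f,v*f))
# tab mask
h=cv2.cvtColor(im,cv2.COLOR_BGR2HSV)
for nm,lo,hi in[('yel',(20,120,120),(35,255,255)),('grn',(50,120,80),(75,255,255))]:
    m=cv2.inRange(h,lo,hi); m[:150]=0;m[:, :325]=0;m[:,400:]=0
    r=cv2.minAreaRect(cv2.findNonZero(m)); print(nm,r); 
    for p in cv2.boxPoints(r): print(world('top',*p,.128 if nm=='yel' else .109).round(4))
```

```text
fit [0.57611607 0.2599994  0.008     ] [0.57461577 0.25868177 0.01457401]
v1 [0.55069133 0.34915851 0.054     ] [0.55084506 0.34936615 0.05328381]
v2 [0.50538384 0.35942063 0.054     ] [0.50549146 0.35960636 0.0533794 ]
v3 [ 0.60282766 -0.00501257  0.054     ] [ 0.60274151 -0.00500196  0.05432876]
tab [ 0.33950172 -0.21704734  0.128     ] [ 0.33952962 -0.21732632  0.12684437]
a? [ 0.5209161  -0.22334961  0.117     ] [ 0.51947857 -0.22157991  0.12422548]
c? [ 0.50754733 -0.27136148  0.117     ] [ 0.50615024 -0.2691744   0.12450909]
yel ((362.91009521484375, 242.24923706054688), (27.363685607910156, 16.720043182373047), 6.842773914337158)
[ 0.3265 -0.1778  0.128 ]
[ 0.368  -0.1852  0.128 ]
[ 0.3574 -0.2538  0.128 ]
[ 0.316 -0.246  0.128]
grn ((364.2576599121094, 222.0677032470703), (32.38011169433594, 21.476600646972656), 7.594643592834473)
[ 0.3738 -0.1803  0.109 ]
[ 0.4286 -0.191   0.109 ]
[ 0.4148 -0.2742  0.109 ]
[ 0.36   -0.2629  0.109 ]
```

View pics/crop1.png

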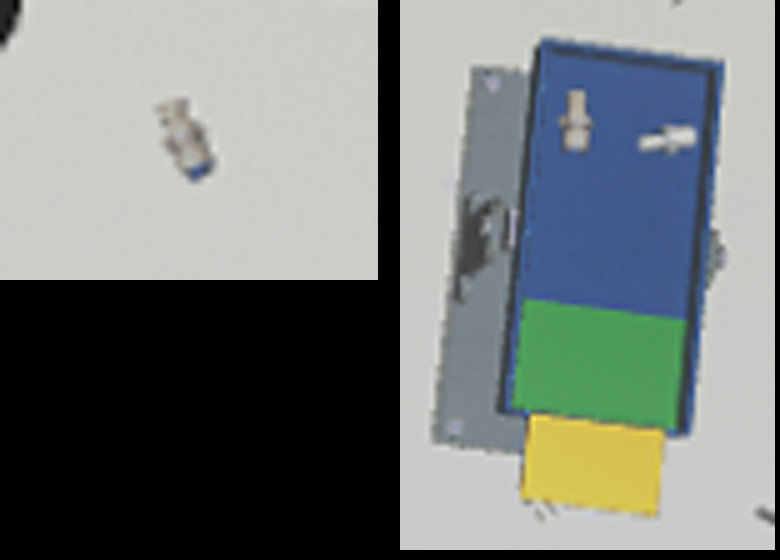

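Run:
```python
from h import *
e1=world('top',158+172/7,148+102/7,.01);e2=world('top',158+200/7,148+173/7,.008);m=world('top',158+188/7,148+138/7,.012)
print(e1,e2,m,(e1+e2)/2,np.linalg.norm(e1-e2)); d=e1-e2; print('axis deg',np.degrees(np.arctan2(d[1],d[0])))
q=np.load('pics/top.npz'); im=q['im'];D=q['d']
# height mask of the fitting
P=[];
for v in range(155,180):
  for u in range(172,198):
    w=world('top',u,v,None,0)
    if w[2]>.004: P.append(w)
P=np.array(P); print(len(P),P.mean(0),P.max(0)); c=P[:,:2]-P[:,:2].mean(0); w,V=np.linalg.eigh(c.T@c); print('pca',np.degrees(np.arctan2(V[1,1],V[0,1])))
x=np.array([-.987,.163]);y=np.array([-.163,-.987]);o=np.array([.458,-.2365])
for nm,u,v in[('a',325+176/5,150+121/5),('c',325+268/5,150+139/5),('tabcorner',325+125/5,150+500/5),('far wall mid',325+232/5,150+52/5)]:
  p=world('top',u,v,.117)[:2]-o; print(nm,p@x,p@y)
s=cv2.cvtColor(im,cv2.COLOR_BGR2HSV)
```

```text
[0.59112573 0.26480702 0.01      ] [0.56087229 0.25333487 0.008     ] [0.57504574 0.25761744 0.012     ] [0.57599901 0.25907094 0.009     ] 0.03241730268314133
axis deg 20.766808911254312
82 [0.56083763 0.24637275 0.07923149] [0.61553363 0.29423826 1.15325587]
pca -138.80235908595773
a -0.05789339060104663 -0.023357594818180727
c -0.05480539306277776 0.02557141771405044
tabcorner 0.14103960788742584 -0.029831862618922057
far wall mid -0.09875997759404871 0.002616870626502407
```

Request:
{"op": "send_rows", "data": {"series": [{"dx":0.9,"dy":-0.91,"rz":0.075,"gripper":0},{"dx":0.9,"dy":-0.91,"rz":0.075,"gripper":0},{"dx":0.9,"dy":-0.91,"rz":0.075,"gripper":0},{"dx":0.9,"dy":-0.91,"rz":0.075,"gripper":0},{"dx":0.9,"dy":-0.91,"rz":0.075,"gripper":0},{"dx":0.9,"dy":-0.91,"rz":0.075,"gripper":0},{"dx":0.9,"dy":-0.91,"rz":0.075,"gripper":0},{"dx":0.9,"dy":-0.91,"rz":0.075,"gripper":0}]}}

```text
invalid input
```

Request:
{"op": "send_rows", "data": {"series": [{"dx":0.9,"dy":-0.91,"rz":0.075,"gripper":0},{"dx":0.9,"dy":-0.91,"rz":0.075,"gripper":0},{"dx":0.9,"dy":-0.91,"rz":0.075,"gripper":0},{"dz":-0.9,"gripper":0},{"dz":-0.9,"gripper":0},{"dz":-0.9,"gripper":0},{"gripper":0},{"gripper":0}]}}

```text
invalid input
```

Run:
```python
from h import *
s=ctrl.observe(); print(s['time_s'],s['ee_pos'],s['ee_rot'],s['joints'])
im,d=grab('wrist'); cv2.imwrite('pics/w1.png',im)
```

```text
0.1 [0.278346   0.55940332 0.2477837 ] [ 2.28845723e-01  9.73462578e-01 -4.65093517e-04 -1.69317434e-04] [ 1.00341878e+00  4.91511277e-01  1.55937402e+00  1.41116433e-05
  1.09169718e+00 -1.05600451e-01]
```

View pics/w1.png

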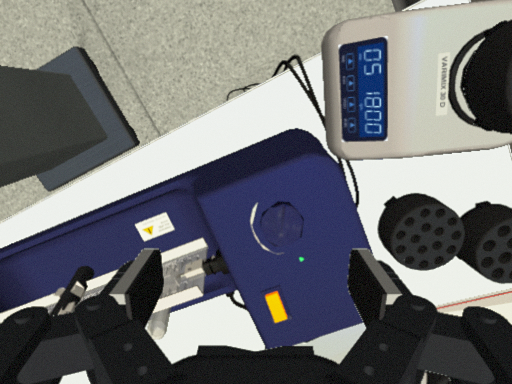

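Both moves were refused as invalid, so the arm is still at its start pose over the purple box. I'll resend with every field filled in.

Request:
{"op": "send_rows", "data": {"series": [{"dx":0.9,"dy":-0.91,"dz":0.0,"rx":0.0,"ry":0.0,"rz":0.075,"gripper":0},{"dx":0.9,"dy":-0.91,"dz":0.0,"rx":0.0,"ry":0.0,"rz":0.075,"gripper":0},{"dx":0.9,"dy":-0.91,"dz":0.0,"rx":0.0,"ry":0.0,"rz":0.075,"gripper":0},{"dx":0.9,"dy":-0.91,"dz":0.0,"rx":0.0,"ry":0.0,"rz":0.075,"gripper":0},{"dx":0.9,"dy":-0.91,"dz":0.0,"rx":0.0,"ry":0.0,"rz":0.075,"gripper":0},{"dx":0.9,"dy":-0.91,"dz":0.0,"rx":0.0,"ry":0.0,"rz":0.075,"gripper":0}]}}

```text
time_s: 0.65
ee_pos: [0.4414, 0.3942, 0.2482]
ee_rot: [0.004, 1.0, -0.0, -0.0]
contact_force: [0.5, 0.8, -0.3]
grip_width: 0.0854
finger_force: 0.0
```

Request:
{"op": "send_rows", "data": {"series": [{"dx":0.9,"dy":-0.91,"dz":0.0,"rx":0.0,"ry":0.0,"rz":0.075,"gripper":0},{"dx":0.9,"dy":-0.91,"dz":0.0,"rx":0.0,"ry":0.0,"rz":0.075,"gripper":0},{"dx":0.9,"dy":-0.91,"dz":0.0,"rx":0.0,"ry":0.0,"rz":0.075,"gripper":0},{"dx":0.9,"dy":-0.91,"dz":-0.2,"rx":0.0,"ry":0.0,"rz":0.075,"gripper":0},{"dx":0.9,"dy":-0.91,"dz":-0.6,"rx":0.0,"ry":0.0,"rz":0.075,"gripper":0},{"dx":0.0,"dy":0.0,"dz":-1.0,"rx":0.0,"ry":0.0,"rz":0.0,"gripper":0},{"dx":0.0,"dy":0.0,"dz":-1.0,"rx":0.0,"ry":0.0,"rz":0.0,"gripper":0},{"dx":0.0,"dy":0.0,"dz":0.0,"rx":0.0,"ry":0.0,"rz":0.0,"gripper":0}]}}

```text
time_s: 1.32
ee_pos: [0.5732, 0.2582, 0.1592]
ee_rot: [-0.18, 0.984, -0.001, -0.004]
contact_force: [-0.8, 0.0, -1.1]
grip_width: 0.0855
finger_force: 0.0
```

Run:
```python
from h import *
s=ctrl.observe(); print(s['time_s'],s['ee_pos'],s['ee_rot'],s['joints'])
im,d=grab('wrist'); cv2.imwrite('pics/w2.png',im)
```

```text
1.3167 [0.57322796 0.25818842 0.15917983] [-1.79879556e-01  9.83678947e-01 -5.45990708e-04 -4.33314988e-03] [ 3.18142312e-01  5.94270720e-01  1.63480653e+00  1.30892547e-04
  9.21249643e-01 -1.61446514e+00]
```

View pics/w2.png

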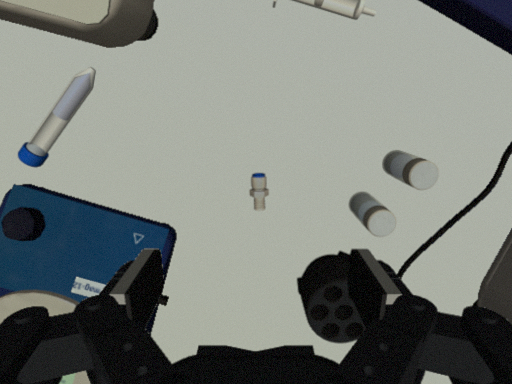

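The wrist view shows fitting_b upright in the picture: collar end at (259,174), hexagon at (260,193) and thread end at (260,210).

Run:
```python
from h import *
e1=world('wrist',259,174,.009);e2=world('wrist',260,210,.008);m=world('wrist',260,192.5,.014)
print(e1,e2,m,(e1+e2)/2,np.linalg.norm(e1-e2)); d=e2-e1; print(np.degrees(np.arctan2(d[1],d[0])))
from scipy.spatial.transform import Rotation as r
q=r.from_quat(ctrl.observe()['ee_rot']).as_matrix(); print(q)
print(ctrl.observe()['ee_pos'])
```

```text
[0.56219722 0.25815988 0.009     ] [0.59384856 0.27126809 0.008     ] [0.57656048 0.26454334 0.014     ] [0.57802289 0.26471398 0.0085    ] 0.03427291277909755
22.49658575698342
[[-9.34970415e-01 -3.54685135e-01 -5.36459283e-03]
 [-3.54681542e-01  9.34985731e-01 -1.63884101e-03]
 [ 5.59709029e-03  3.70454198e-04 -9.99984268e-01]]
[0.57403007 0.25906418 0.16223819]
```

Run:
```python
from h import *
im,d=grab('wrist'); s=ctrl.observe(); print(s['ee_pos'])
g=cv2.cvtColor(im,cv2.COLOR_BGR2GRAY)[160:225,235:290]; bg=np.median(g); m=(abs(g.astype(float)-bg)>18)|0
m=cv2.morphologyEx(m.astype(np.uint8),cv2.MORPH_OPEN,np.ones((2,2)))
n,l,st,c=cv2.connectedComponentsWithStats(m); print(bg,st,c+[235,160])
i=1+st[1:,4].argmax(); u,v=st[i,0]+235+(st[i,2]-1)/2,st[i,1]+160+(st[i,3]-1)/2
print(u,v,world('wrist',u,v,.009))
im=np.load('pics/top.npz')['im']
g=cv2.cvtColor(im,cv2.COLOR_BGR2GRAY)[155:180,172:198].astype(float); bg=np.median(g); m=(abs(g-bg)>12).astype(np.uint8)
n,l,st,c=cv2.connectedComponentsWithStats(m); i=1+st[1:,4].argmax(); print(st[i],c[i]+[172,155],world('top',*(c[i]+[172,155]),.008))
q=np.load('pics/wrist.npz');print('cam',-q['R'].T@q['t'])
```

```text
[0.57485354 0.25975944 0.16449132]
174.0 [[   0    0   55   65 3021]
 [  15   11   19   38  554]] [[262.55743131 192.61469712]
 [258.96028881 188.64801444]]
259.0 189.5 [0.57757329 0.26463325 0.009     ]
[ 8  7  9 12 66] [184.16666667 167.65151515] [0.57621709 0.2604523  0.008     ]
cam [0.50540065 0.23353919 0.28779426]
```

Request:
{"op": "send_rows", "data": {"series": [{"dx":0.05,"dy":0.11,"dz":-0.95,"rx":0.0,"ry":0.0,"rz":0.012,"gripper":0},{"dx":0.0,"dy":0.0,"dz":-0.95,"rx":0.0,"ry":0.0,"rz":0.0,"gripper":0},{"dx":0.0,"dy":0.0,"dz":-0.95,"rx":0.0,"ry":0.0,"rz":0.0,"gripper":0},{"dx":0.0,"dy":0.0,"dz":-0.8,"rx":0.0,"ry":0.0,"rz":0.0,"gripper":0},{"dx":0.0,"dy":0.0,"dz":-0.6,"rx":0.0,"ry":0.0,"rz":0.0,"gripper":0},{"dx":0.0,"dy":0.0,"dz":-0.4,"rx":0.0,"ry":0.0,"rz":0.0,"gripper":0},{"dx":0.0,"dy":0.0,"dz":0.0,"rx":0.0,"ry":0.0,"rz":0.0,"gripper":0},{"dx":0.0,"dy":0.0,"dz":0.0,"rx":0.0,"ry":0.0,"rz":0.0,"gripper":0}]}}

```text
time_s: 2.08
ee_pos: [0.5771, 0.2636, 0.0264]
ee_rot: [-0.187, 0.982, 0.0, 0.001]
contact_force: [0.1, -0.4, -0.1]
grip_width: 0.0859
finger_force: 0.0
```

Request:
{"op": "send_rows", "data": {"series": [{"dx":0.0,"dy":0.0,"dz":-0.1,"rx":0.0,"ry":0.0,"rz":0.0,"gripper":120},{"dx":0.0,"dy":0.0,"dz":0.0,"rx":0.0,"ry":0.0,"rz":0.0,"gripper":255},{"dx":0.0,"dy":0.0,"dz":0.0,"rx":0.0,"ry":0.0,"rz":0.0,"gripper":255},{"dx":0.0,"dy":0.0,"dz":0.0,"rx":0.0,"ry":0.0,"rz":0.0,"gripper":255},{"dx":0.0,"dy":0.0,"dz":0.0,"rx":0.0,"ry":0.0,"rz":0.0,"gripper":255},{"dx":0.0,"dy":0.0,"dz":0.0,"rx":0.0,"ry":0.0,"rz":0.0,"gripper":255},{"dx":0.0,"dy":0.0,"dz":0.0,"rx":0.0,"ry":0.0,"rz":0.0,"gripper":255},{"dx":0.0,"dy":0.0,"dz":0.0,"rx":0.0,"ry":0.0,"rz":0.0,"gripper":255}]}}

```text
time_s: 2.75
ee_pos: [0.5767, 0.2631, 0.0227]
ee_rot: [-0.186, 0.982, 0.0, 0.0]
contact_force: [-1.2, 0.3, 4.8]
grip_width: 0.0144
finger_force: 58.5
```

Request:
{"op": "send_rows", "data": {"series": [{"dx":0.0,"dy":0.0,"dz":0.3,"rx":0.0,"ry":0.0,"rz":0.0,"gripper":255},{"dx":0.0,"dy":0.0,"dz":0.6,"rx":0.0,"ry":0.0,"rz":0.0,"gripper":255},{"dx":0.0,"dy":0.0,"dz":0.8,"rx":0.0,"ry":0.0,"rz":0.0,"gripper":255},{"dx":0.0,"dy":0.0,"dz":1.0,"rx":0.0,"ry":0.0,"rz":0.0,"gripper":255},{"dx":0.0,"dy":0.0,"dz":1.0,"rx":0.0,"ry":0.0,"rz":0.0,"gripper":255},{"dx":0.0,"dy":0.0,"dz":1.0,"rx":0.0,"ry":0.0,"rz":0.0,"gripper":255},{"dx":0.0,"dy":0.0,"dz":0.7,"rx":0.0,"ry":0.0,"rz":0.0,"gripper":255},{"dx":0.0,"dy":0.0,"dz":0.5,"rx":0.0,"ry":0.0,"rz":0.0,"gripper":255}]}}

```text
time_s: 3.42
ee_pos: [0.5768, 0.2631, 0.2024]
ee_rot: [-0.186, 0.982, 0.0, 0.001]
contact_force: [0.0, 0.5, -0.2]
grip_width: 0.0144
finger_force: 58.6
```

Run:
```python
from h import *
im,d=grab('wrist'); s=ctrl.observe(); print(s['ee_pos'],s['grip_width'],s['finger_force'])
im2,d=grab('top')
o=np.hstack([cv2.resize(im[184:,128:384],(512,400)),cv2.resize(im2[140:200,160:205],(280,400))]); cv2.imwrite('pics/w3.png',o)
```

```text
[0.57746318 0.26340337 0.20449877] 0.014747395400599272 58.59205663204193
```

View pics/w3.png

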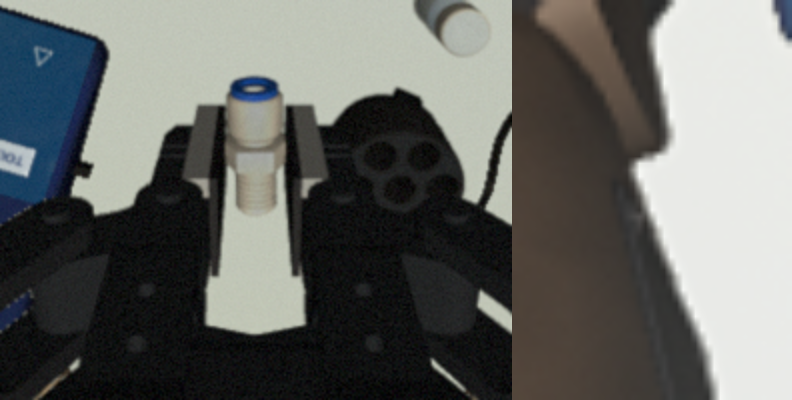

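The wrist view shows the fitting gripped at its hexagon, (255,155) in the crop. Next it goes over the balance at 0.25 m.

Request:
{"op": "send_rows", "data": {"series": [{"dx":-0.1,"dy":-0.3,"dz":0.8,"rx":0.0,"ry":0.0,"rz":-0.01,"gripper":255},{"dx":-0.23,"dy":-0.7,"dz":0.7,"rx":0.0,"ry":0.0,"rz":-0.03,"gripper":255},{"dx":-0.23,"dy":-1.0,"dz":0.0,"rx":0.0,"ry":0.0,"rz":-0.032,"gripper":255},{"dx":-0.23,"dy":-1.0,"dz":0.0,"rx":0.0,"ry":0.0,"rz":-0.032,"gripper":255},{"dx":-0.23,"dy":-1.0,"dz":0.0,"rx":0.0,"ry":0.0,"rz":-0.032,"gripper":255},{"dx":-0.23,"dy":-1.0,"dz":0.0,"rx":0.0,"ry":0.0,"rz":-0.032,"gripper":255},{"dx":-0.23,"dy":-1.0,"dz":0.0,"rx":0.0,"ry":0.0,"rz":-0.032,"gripper":255},{"dx":-0.23,"dy":-1.0,"dz":0.0,"rx":0.0,"ry":0.0,"rz":-0.032,"gripper":255}]}}

```text
time_s: 4.18
ee_pos: [0.5242, 0.0517, 0.2433]
ee_rot: [-0.071, 0.997, 0.0, -0.001]
contact_force: [-0.1, -0.4, 0.2]
grip_width: 0.0145
finger_force: 58.7
```

Request:
{"op": "send_rows", "data": {"series": [{"dx":-0.23,"dy":-1.0,"dz":0.0,"rx":0.0,"ry":0.0,"rz":-0.032,"gripper":255},{"dx":-0.23,"dy":-1.0,"dz":0.0,"rx":0.0,"ry":0.0,"rz":-0.032,"gripper":255},{"dx":-0.23,"dy":-1.0,"dz":0.0,"rx":0.0,"ry":0.0,"rz":-0.032,"gripper":255},{"dx":-0.23,"dy":-1.0,"dz":0.0,"rx":0.0,"ry":0.0,"rz":-0.032,"gripper":255},{"dx":-0.23,"dy":-1.0,"dz":0.0,"rx":0.0,"ry":0.0,"rz":-0.032,"gripper":255},{"dx":-0.23,"dy":-1.0,"dz":0.0,"rx":0.0,"ry":0.0,"rz":-0.032,"gripper":255},{"dx":-0.23,"dy":-0.7,"dz":0.0,"rx":0.0,"ry":0.0,"rz":-0.032,"gripper":255},{"dx":0.0,"dy":0.0,"dz":0.0,"rx":0.0,"ry":0.0,"rz":0.0,"gripper":255}]}}

```text
time_s: 4.85
ee_pos: [0.4757, -0.1509, 0.2432]
ee_rot: [0.043, 0.999, 0.0, -0.001]
contact_force: [-0.3, -0.0, -0.0]
grip_width: 0.0145
finger_force: 58.7
```

Request:
{"op": "send_rows", "data": {"series": [{"dx":-0.2,"dy":-0.9,"dz":0.0,"rx":0.0,"ry":0.0,"rz":-0.026,"gripper":255},{"dx":-0.2,"dy":-0.9,"dz":0.0,"rx":0.0,"ry":0.0,"rz":-0.026,"gripper":255},{"dx":-0.2,"dy":-0.7,"dz":0.0,"rx":0.0,"ry":0.0,"rz":-0.026,"gripper":255},{"dx":0.0,"dy":-0.3,"dz":0.0,"rx":0.0,"ry":0.0,"rz":0.0,"gripper":255},{"dx":0.0,"dy":0.0,"dz":0.0,"rx":0.0,"ry":0.0,"rz":0.0,"gripper":255},{"dx":0.0,"dy":0.0,"dz":0.0,"rx":0.0,"ry":0.0,"rz":0.0,"gripper":255}]}}

```text
time_s: 5.35
ee_pos: [0.4589, -0.2314, 0.2436]
ee_rot: [0.079, 0.997, 0.0, -0.0]
contact_force: [-0.2, -0.7, -0.2]
grip_width: 0.0144
finger_force: 58.7
```

Run:
```python
from h import *
im,d=grab('wrist'); s=ctrl.observe(); print(s['ee_pos'],s['ee_rot'],s['grip_width'],s['joints'])
cv2.imwrite('pics/w4.png',im)
```

```text
[ 0.458972   -0.23102054  0.24375186] [ 7.89308504e-02  9.96879971e-01  3.80121471e-04 -3.17297176e-04] 0.01460053972543916 [-5.95087132e-01  3.39310221e-01  1.83292095e+00  4.21888293e-04
  9.70288632e-01 -2.00809592e+00]
```

View pics/w4.png

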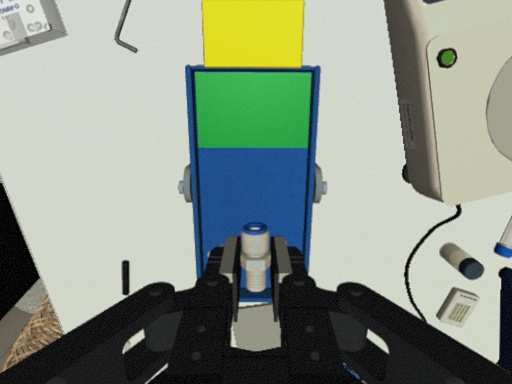

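Viewed from the wrist, the tray is square to the tool. The floor edges of the green band are at (196,148) and (309,148), the hinge knobs at row 187, and the tab spans columns 203 to 303.

Run:
```python
from h import *
q=np.load('pics/wrist.npz'); im=q['im']
h=cv2.cvtColor(im,cv2.COLOR_BGR2HSV); x=np.array([-.987,.163])
for nm,lo,hi,z in[('yel',(25,150,120),(35,255,255),.128),('grn',(50,120,60),(75,255,255),.109)]:
    m=cv2.inRange(h,lo,hi); r=cv2.minAreaRect(cv2.findNonZero(m)); print(nm,r)
    for p in cv2.boxPoints(r): print(p,world('wrist',*p,z).round(4))
L=world('wrist',196,147.5,.109);R=world('wrist',310,147.5,.109);print(L,R,np.linalg.norm(L-R),(L+R)/2)
m=((L+R)/2)[:2]; n=(R-L)[:2]/np.linalg.norm(R-L); xx=np.array([-abs(n[1]),abs(n[0])]); print('n',n,xx,'origin',m-.035*xx, 'tab',m+.083*xx)
```

```text
yel ((252.5, 33.5), (67.0, 101.0), 90.0)
[202.   0.] [ 0.3172 -0.2446  0.128 ]
[303.   0.] [ 0.3279 -0.1774  0.128 ]
[303.  67.] [ 0.3701 -0.1824  0.128 ]
[202.  67.] [ 0.3588 -0.2531  0.128 ]
grn ((324.69049072265625, 103.26799774169922), (84.028076171875, 259.6456298828125), 85.19842529296875)
[191.80649  72.26826] [ 0.3591 -0.2643  0.109 ]
[450.5409    50.534554] [ 0.3742 -0.0668  0.109 ]
[457.5745  134.26773] [ 0.4392 -0.0603  0.109 ]
[198.84009 156.00143] [ 0.4236 -0.2724  0.109 ]
[ 0.41639089 -0.27325597  0.109     ] [ 0.43115626 -0.18095871  0.109     ] 0.09347086068420478 [ 0.42377358 -0.22710734  0.109     ]
n [0.15796758 0.9874443 ] [-0.9874443   0.15796758] origin [ 0.45833413 -0.23263621] tab [ 0.3418157  -0.21399603]
```

Request:
{"op": "send_rows", "data": {"series": [{"dx":0.0,"dy":-0.1,"dz":-0.6,"rx":0.0,"ry":0.0,"rz":0.0,"gripper":255},{"dx":0.0,"dy":0.0,"dz":-0.8,"rx":0.0,"ry":0.0,"rz":0.0,"gripper":255},{"dx":0.0,"dy":0.0,"dz":-0.8,"rx":0.0,"ry":0.0,"rz":0.0,"gripper":255},{"dx":0.0,"dy":0.0,"dz":-0.6,"rx":0.0,"ry":0.0,"rz":0.0,"gripper":255},{"dx":0.0,"dy":0.0,"dz":-0.4,"rx":0.0,"ry":0.0,"rz":0.0,"gripper":255},{"dx":0.0,"dy":0.0,"dz":-0.3,"rx":0.0,"ry":0.0,"rz":0.0,"gripper":255},{"dx":0.0,"dy":0.0,"dz":0.0,"rx":0.0,"ry":0.0,"rz":0.0,"gripper":255},{"dx":0.0,"dy":0.0,"dz":0.0,"rx":0.0,"ry":0.0,"rz":0.0,"gripper":255}]}}

```text
time_s: 6.07
ee_pos: [0.4592, -0.2343, 0.1392]
ee_rot: [0.079, 0.997, 0.0, -0.0]
contact_force: [0.0, 0.3, -0.3]
grip_width: 0.0144
finger_force: 58.7
```

Now down about 5 mm more, in small steps.

Request:
{"op": "send_rows", "data": {"series": [{"dx":0.0,"dy":0.0,"dz":-0.06,"rx":0.0,"ry":0.0,"rz":0.0,"gripper":255},{"dx":0.0,"dy":0.0,"dz":-0.06,"rx":0.0,"ry":0.0,"rz":0.0,"gripper":255},{"dx":0.0,"dy":0.0,"dz":0.0,"rx":0.0,"ry":0.0,"rz":0.0,"gripper":255},{"dx":0.0,"dy":0.0,"dz":0.0,"rx":0.0,"ry":0.0,"rz":0.0,"gripper":255},{"dx":0.0,"dy":0.0,"dz":0.0,"rx":0.0,"ry":0.0,"rz":0.0,"gripper":255}]}}

```text
time_s: 6.48
ee_pos: [0.459, -0.2351, 0.1358]
ee_rot: [0.079, 0.997, -0.0, 0.0]
contact_force: [-0.0, 0.3, 0.3]
grip_width: 0.0144
finger_force: 58.7
```

Request:
{"op": "send_rows", "data": {"series": [{"dx":0.0,"dy":0.0,"dz":-0.05,"rx":0.0,"ry":0.0,"rz":0.0,"gripper":255},{"dx":0.0,"dy":0.0,"dz":-0.05,"rx":0.0,"ry":0.0,"rz":0.0,"gripper":255},{"dx":0.0,"dy":0.0,"dz":0.0,"rx":0.0,"ry":0.0,"rz":0.0,"gripper":255},{"dx":0.0,"dy":0.0,"dz":0.0,"rx":0.0,"ry":0.0,"rz":0.0,"gripper":255},{"dx":0.0,"dy":0.0,"dz":0.0,"rx":0.0,"ry":0.0,"rz":0.0,"gripper":255}]}}

```text
time_s: 6.9
ee_pos: [0.4589, -0.235, 0.1325]
ee_rot: [0.079, 0.997, 0.0, -0.0]
contact_force: [-0.2, 0.5, 0.4]
grip_width: 0.0143
finger_force: 58.7
```

Request:
{"op": "send_rows", "data": {"series": [{"dx":0.0,"dy":0.0,"dz":0.0,"rx":0.0,"ry":0.0,"rz":0.0,"gripper":185},{"dx":0.0,"dy":0.0,"dz":0.0,"rx":0.0,"ry":0.0,"rz":0.0,"gripper":165},{"dx":0.0,"dy":0.0,"dz":0.0,"rx":0.0,"ry":0.0,"rz":0.0,"gripper":155},{"dx":0.0,"dy":0.0,"dz":0.0,"rx":0.0,"ry":0.0,"rz":0.0,"gripper":155},{"dx":0.0,"dy":0.0,"dz":0.0,"rx":0.0,"ry":0.0,"rz":0.0,"gripper":155}]}}

```text
time_s: 7.32
ee_pos: [0.4589, -0.235, 0.1326]
ee_rot: [0.079, 0.997, 0.0, 0.0]
contact_force: [0.3, -0.1, -0.4]
grip_width: 0.0336
finger_force: 0.0
```

Request:
{"op": "send_rows", "data": {"series": [{"dx":0.0,"dy":0.0,"dz":0.3,"rx":0.0,"ry":0.0,"rz":0.0,"gripper":155},{"dx":0.0,"dy":0.0,"dz":0.6,"rx":0.0,"ry":0.0,"rz":0.0,"gripper":155},{"dx":0.0,"dy":0.0,"dz":0.9,"rx":0.0,"ry":0.0,"rz":0.0,"gripper":155},{"dx":0.0,"dy":0.0,"dz":1.0,"rx":0.0,"ry":0.0,"rz":0.0,"gripper":255},{"dx":0.0,"dy":0.0,"dz":0.4,"rx":0.0,"ry":0.0,"rz":0.0,"gripper":255},{"dx":-0.5,"dy":0.1,"dz":0.0,"rx":0.0,"ry":0.0,"rz":0.0,"gripper":255},{"dx":-0.5,"dy":0.1,"dz":0.0,"rx":0.0,"ry":0.0,"rz":0.0,"gripper":255},{"dx":0.0,"dy":0.0,"dz":0.0,"rx":0.0,"ry":0.0,"rz":0.0,"gripper":255}]}}

```text
time_s: 7.98
ee_pos: [0.4271, -0.2283, 0.2294]
ee_rot: [0.079, 0.997, 0.0, -0.0]
contact_force: [0.2, 0.7, 0.7]
grip_width: 0.0003
finger_force: 0.0
```

Run:
```python
from h import *
s=ctrl.observe(); print(s['ee_pos'],s['ee_rot'],s['grip_width'],s['joints'])
im,d=grab('top');im2,_=grab('scene')
A=cv2.resize(im[150:260,325:400],(375,550),interpolation=cv2.INTER_CUBIC);B=cv2.resize(im2[150:340,210:370],(425,505),interpolation=cv2.INTER_CUBIC)
o=np.zeros((550,800,3),np.uint8);o[:,:375]=A;o[:505,375:]=B;cv2.imwrite('pics/p5.png',o)
```

```text
[ 0.42709817 -0.2282514   0.22943601] [ 7.94178260e-02  9.96841406e-01  6.00122170e-05 -1.26636714e-04] 0.00034020318737225646 [-6.27297614e-01  3.15927341e-01  1.91749681e+00 -3.73404427e-05
  9.08447230e-01 -2.03906788e+00]
```

View pics/p5.png

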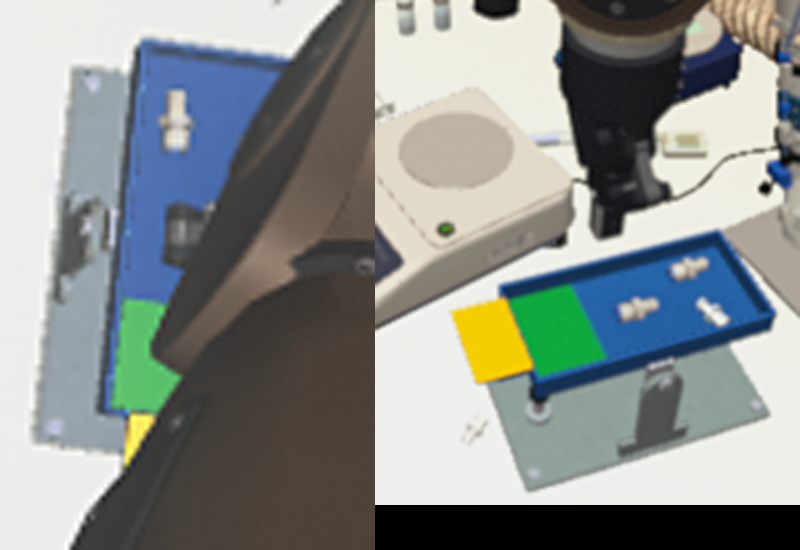

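fitting_b lies in the tray at (638,308) in the right-hand crop. It is clear of the green band and of the other two fittings. Next I bring the shut fingers over the tab, tilted a little inward because the tab is close to the base.

Request:
{"op": "send_rows", "data": {"series": [{"dx":-0.5,"dy":0.06,"dz":-0.2,"rx":0.02,"ry":0.034,"rz":0.0,"gripper":255},{"dx":-0.5,"dy":0.06,"dz":-0.2,"rx":0.02,"ry":0.034,"rz":0.0,"gripper":255},{"dx":-0.5,"dy":0.06,"dz":-0.2,"rx":0.02,"ry":0.034,"rz":0.0,"gripper":255},{"dx":-0.5,"dy":0.06,"dz":-0.2,"rx":0.02,"ry":0.034,"rz":0.0,"gripper":255},{"dx":-0.5,"dy":0.06,"dz":-0.2,"rx":0.02,"ry":0.034,"rz":0.0,"gripper":255},{"dx":-0.2,"dy":0.08,"dz":-0.2,"rx":0.0,"ry":0.0,"rz":0.0,"gripper":255},{"dx":0.0,"dy":0.0,"dz":0.0,"rx":0.0,"ry":0.0,"rz":0.0,"gripper":255},{"dx":0.0,"dy":0.0,"dz":0.0,"rx":0.0,"ry":0.0,"rz":0.0,"gripper":255}]}}

```text
time_s: 8.75
ee_pos: [0.3477, -0.2176, 0.1923]
ee_rot: [0.079, 0.992, 0.043, -0.089]
contact_force: [-0.8, -0.3, 0.1]
grip_width: -0.0001
finger_force: 0.0
```

Run:
```python
from h import *
from scipy.spatial.transform import Rotation as r
s=ctrl.observe(); print(s['ee_pos'],s['joints'],s['contact_force']); z=r.from_quat(s['ee_rot']).as_matrix()[:,2]; print(z,'tip',s['ee_pos']+.017*z)
```

```text
[ 0.34773688 -0.21759871  0.19228393] [-0.70123987  0.3400042   2.02763132 -0.03976775  0.96908245 -2.0869335 ] [-0.7739475  -0.27145372  0.11513671]
[-0.16892876  0.09974891 -0.98056781] tip [ 0.34486509 -0.21590298  0.17561428]
```

Request:
{"op": "send_rows", "data": {"series": [{"dx":-0.1,"dy":0.0,"dz":-0.3,"rx":0.0,"ry":0.0,"rz":0.0,"gripper":255},{"dx":0.0,"dy":0.0,"dz":-0.4,"rx":0.0,"ry":0.0,"rz":0.0,"gripper":255},{"dx":0.0,"dy":0.0,"dz":-0.3,"rx":0.0,"ry":0.0,"rz":0.0,"gripper":255},{"dx":0.0,"dy":0.0,"dz":-0.2,"rx":0.0,"ry":0.0,"rz":0.0,"gripper":255},{"dx":0.0,"dy":0.0,"dz":-0.1,"rx":0.0,"ry":0.0,"rz":0.0,"gripper":255},{"dx":0.0,"dy":0.0,"dz":0.0,"rx":0.0,"ry":0.0,"rz":0.0,"gripper":255},{"dx":0.0,"dy":0.0,"dz":0.0,"rx":0.0,"ry":0.0,"rz":0.0,"gripper":255}]}}

```text
time_s: 9.33
ee_pos: [0.3451, -0.2176, 0.1537]
ee_rot: [0.079, 0.992, 0.043, -0.088]
contact_force: [0.0, -0.0, -0.6]
grip_width: 0.0003
finger_force: 0.0
```

Request:
{"op": "send_rows", "data": {"series": [{"dx":0.0,"dy":0.0,"dz":-0.08,"rx":0.0,"ry":0.0,"rz":0.0,"gripper":255},{"dx":0.0,"dy":0.0,"dz":-0.08,"rx":0.0,"ry":0.0,"rz":0.0,"gripper":255},{"dx":0.0,"dy":0.0,"dz":-0.08,"rx":0.0,"ry":0.0,"rz":0.0,"gripper":255},{"dx":0.0,"dy":0.0,"dz":-0.08,"rx":0.0,"ry":0.0,"rz":0.0,"gripper":255},{"dx":0.0,"dy":0.0,"dz":-0.08,"rx":0.0,"ry":0.0,"rz":0.0,"gripper":255},{"dx":0.0,"dy":0.0,"dz":-0.08,"rx":0.0,"ry":0.0,"rz":0.0,"gripper":255},{"dx":0.0,"dy":0.0,"dz":-0.08,"rx":0.0,"ry":0.0,"rz":0.0,"gripper":255},{"dx":0.0,"dy":0.0,"dz":-0.08,"rx":0.0,"ry":0.0,"rz":0.0,"gripper":255}]}}

```text
time_s: 10.0
ee_pos: [0.3448, -0.2175, 0.1341]
ee_rot: [0.079, 0.992, 0.043, -0.089]
contact_force: [-2.1, 1.2, 1.1]
grip_width: 0.0002
finger_force: 1.1
```

Request:
{"op": "send_rows", "data": {"series": [{"dx":0.0,"dy":0.0,"dz":-0.1,"rx":0.0,"ry":0.0,"rz":0.0,"gripper":255},{"dx":0.0,"dy":0.0,"dz":-0.1,"rx":0.0,"ry":0.0,"rz":0.0,"gripper":255},{"dx":0.0,"dy":0.0,"dz":-0.1,"rx":0.0,"ry":0.0,"rz":0.0,"gripper":255},{"dx":0.0,"dy":0.0,"dz":-0.1,"rx":0.0,"ry":0.0,"rz":0.0,"gripper":255},{"dx":0.0,"dy":0.0,"dz":-0.1,"rx":0.0,"ry":0.0,"rz":0.0,"gripper":255},{"dx":0.0,"dy":0.0,"dz":-0.1,"rx":0.0,"ry":0.0,"rz":0.0,"gripper":255},{"dx":0.0,"dy":0.0,"dz":-0.1,"rx":0.0,"ry":0.0,"rz":0.0,"gripper":255},{"dx":0.0,"dy":0.0,"dz":-0.1,"rx":0.0,"ry":0.0,"rz":0.0,"gripper":255}]}}

```text
time_s: 10.67
ee_pos: [0.3449, -0.2176, 0.11]
ee_rot: [0.079, 0.992, 0.043, -0.088]
contact_force: [-1.7, 0.7, 2.4]
grip_width: -0.0002
finger_force: 1.2
```

Request:
{"op": "send_rows", "data": {"series": [{"dx":0.0,"dy":0.0,"dz":-0.08,"rx":0.0,"ry":0.0,"rz":0.0,"gripper":255},{"dx":0.0,"dy":0.0,"dz":-0.08,"rx":0.0,"ry":0.0,"rz":0.0,"gripper":255},{"dx":0.0,"dy":0.0,"dz":-0.08,"rx":0.0,"ry":0.0,"rz":0.0,"gripper":255},{"dx":0.0,"dy":0.0,"dz":-0.08,"rx":0.0,"ry":0.0,"rz":0.0,"gripper":255},{"dx":0.0,"dy":0.0,"dz":-0.05,"rx":0.0,"ry":0.0,"rz":0.0,"gripper":255},{"dx":0.0,"dy":0.0,"dz":-0.03,"rx":0.0,"ry":0.0,"rz":0.0,"gripper":255}]}}

```text
time_s: 11.17
ee_pos: [0.345, -0.2177, 0.0982]
ee_rot: [0.079, 0.992, 0.043, -0.088]
contact_force: [1.1, 0.0, 2.6]
grip_width: -0.0003
finger_force: 1.0
```

Request:
{"op": "send_rows", "data": {"series": [{"dx":0.0,"dy":0.0,"dz":-0.03,"rx":0.0,"ry":0.0,"rz":0.0,"gripper":255},{"dx":0.0,"dy":0.0,"dz":-0.03,"rx":0.0,"ry":0.0,"rz":0.0,"gripper":255},{"dx":0.0,"dy":0.0,"dz":-0.03,"rx":0.0,"ry":0.0,"rz":0.0,"gripper":255},{"dx":0.0,"dy":0.0,"dz":0.0,"rx":0.0,"ry":0.0,"rz":0.0,"gripper":255}]}}

```text
time_s: 11.5
ee_pos: [0.3449, -0.2176, 0.0955]
ee_rot: [0.079, 0.992, 0.043, -0.089]
contact_force: [-0.1, -0.3, 1.9]
grip_width: 0.0001
finger_force: 0.8
```

Request:
{"op": "send_rows", "data": {"series": [{"dx":0.0,"dy":0.0,"dz":-0.03,"rx":0.0,"ry":0.0,"rz":0.0,"gripper":255},{"dx":0.0,"dy":0.0,"dz":0.0,"rx":0.0,"ry":0.0,"rz":0.0,"gripper":255}]}}

```text
time_s: 11.67
ee_pos: [0.3449, -0.2176, 0.0947]
ee_rot: [0.079, 0.992, 0.043, -0.089]
contact_force: [0.2, 0.3, 2.1]
grip_width: 0.0001
finger_force: 0.8
```

Request:
{"op": "send_rows", "data": {"series": [{"dx":0.0,"dy":0.0,"dz":-0.03,"rx":0.0,"ry":0.0,"rz":0.0,"gripper":255},{"dx":0.0,"dy":0.0,"dz":-0.03,"rx":0.0,"ry":0.0,"rz":0.0,"gripper":255},{"dx":0.0,"dy":0.0,"dz":-0.03,"rx":0.0,"ry":0.0,"rz":0.0,"gripper":255},{"dx":0.0,"dy":0.0,"dz":0.0,"rx":0.0,"ry":0.0,"rz":0.0,"gripper":255}]}}

```text
time_s: 12.0
ee_pos: [0.3448, -0.2175, 0.0919]
ee_rot: [0.079, 0.992, 0.043, -0.089]
contact_force: [0.1, -0.5, 1.4]
grip_width: -0.0002
finger_force: 0.8
```

Request:
{"op": "send_rows", "data": {"series": [{"dx":0.0,"dy":0.0,"dz":-0.03,"rx":0.0,"ry":0.0,"rz":0.0,"gripper":255},{"dx":0.0,"dy":0.0,"dz":-0.03,"rx":0.0,"ry":0.0,"rz":0.0,"gripper":255},{"dx":0.0,"dy":0.0,"dz":-0.03,"rx":0.0,"ry":0.0,"rz":0.0,"gripper":255},{"dx":0.0,"dy":0.0,"dz":0.0,"rx":0.0,"ry":0.0,"rz":0.0,"gripper":255}]}}

```text
time_s: 12.33
ee_pos: [0.3448, -0.2175, 0.0892]
ee_rot: [0.079, 0.992, 0.043, -0.089]
contact_force: [0.5, 0.2, 1.9]
grip_width: -0.0002
finger_force: 0.8
```

Request:
{"op": "send_rows", "data": {"series": [{"dx":0.0,"dy":0.0,"dz":-0.03,"rx":0.0,"ry":0.0,"rz":0.0,"gripper":255},{"dx":0.0,"dy":0.0,"dz":-0.03,"rx":0.0,"ry":0.0,"rz":0.0,"gripper":255},{"dx":0.0,"dy":0.0,"dz":-0.03,"rx":0.0,"ry":0.0,"rz":0.0,"gripper":255},{"dx":0.0,"dy":0.0,"dz":0.0,"rx":0.0,"ry":0.0,"rz":0.0,"gripper":255}]}}

```text
time_s: 12.67
ee_pos: [0.3448, -0.2175, 0.0865]
ee_rot: [0.079, 0.992, 0.043, -0.089]
contact_force: [0.2, -1.0, 2.5]
grip_width: 0.0002
finger_force: 0.8
```

Request:
{"op": "send_rows", "data": {"series": [{"dx":0.0,"dy":0.0,"dz":-0.03,"rx":0.0,"ry":0.0,"rz":0.0,"gripper":255},{"dx":0.0,"dy":0.0,"dz":-0.03,"rx":0.0,"ry":0.0,"rz":0.0,"gripper":255},{"dx":0.0,"dy":0.0,"dz":-0.03,"rx":0.0,"ry":0.0,"rz":0.0,"gripper":255},{"dx":0.0,"dy":0.0,"dz":0.0,"rx":0.0,"ry":0.0,"rz":0.0,"gripper":255}]}}

```text
time_s: 13.0
ee_pos: [0.3448, -0.2175, 0.0838]
ee_rot: [0.079, 0.992, 0.043, -0.089]
contact_force: [-0.1, -0.0, 2.2]
grip_width: 0.0001
finger_force: 0.9
```

Request:
{"op": "send_rows", "data": {"series": [{"dx":0.0,"dy":0.0,"dz":-0.03,"rx":0.0,"ry":0.0,"rz":0.0,"gripper":255},{"dx":0.0,"dy":0.0,"dz":-0.03,"rx":0.0,"ry":0.0,"rz":0.0,"gripper":255},{"dx":0.0,"dy":0.0,"dz":-0.03,"rx":0.0,"ry":0.0,"rz":0.0,"gripper":255},{"dx":0.0,"dy":0.0,"dz":0.0,"rx":0.0,"ry":0.0,"rz":0.0,"gripper":255}]}}

```text
time_s: 13.33
ee_pos: [0.3448, -0.2175, 0.0811]
ee_rot: [0.079, 0.992, 0.043, -0.089]
contact_force: [-0.6, -0.4, 2.3]
grip_width: 0.0004
finger_force: 0.9
```

Request:
{"op": "send_rows", "data": {"series": [{"dx":0.0,"dy":0.0,"dz":-0.03,"rx":0.0,"ry":0.0,"rz":0.0,"gripper":255},{"dx":0.0,"dy":0.0,"dz":-0.03,"rx":0.0,"ry":0.0,"rz":0.0,"gripper":255},{"dx":0.0,"dy":0.0,"dz":-0.03,"rx":0.0,"ry":0.0,"rz":0.0,"gripper":255},{"dx":0.0,"dy":0.0,"dz":0.0,"rx":0.0,"ry":0.0,"rz":0.0,"gripper":255}]}}

```text
time_s: 13.67
ee_pos: [0.3448, -0.2175, 0.0784]
ee_rot: [0.079, 0.992, 0.043, -0.089]
contact_force: [0.5, -0.3, 3.0]
grip_width: 0.0003
finger_force: 0.9
```

Request:
{"op": "send_rows", "data": {"series": [{"dx":0.0,"dy":0.0,"dz":-0.03,"rx":0.0,"ry":0.0,"rz":0.0,"gripper":255},{"dx":0.0,"dy":0.0,"dz":-0.03,"rx":0.0,"ry":0.0,"rz":0.0,"gripper":255},{"dx":0.0,"dy":0.0,"dz":-0.03,"rx":0.0,"ry":0.0,"rz":0.0,"gripper":255},{"dx":0.0,"dy":0.0,"dz":0.0,"rx":0.0,"ry":0.0,"rz":0.0,"gripper":255}]}}

```text
time_s: 14.0
ee_pos: [0.3449, -0.2175, 0.0757]
ee_rot: [0.079, 0.992, 0.043, -0.089]
contact_force: [0.4, -0.7, 2.8]
grip_width: -0.0003
finger_force: 0.9
```

Request:
{"op": "send_rows", "data": {"series": [{"dx":0.0,"dy":0.0,"dz":-0.03,"rx":0.0,"ry":0.0,"rz":0.0,"gripper":255},{"dx":0.0,"dy":0.0,"dz":-0.03,"rx":0.0,"ry":0.0,"rz":0.0,"gripper":255},{"dx":0.0,"dy":0.0,"dz":-0.03,"rx":0.0,"ry":0.0,"rz":0.0,"gripper":255},{"dx":0.0,"dy":0.0,"dz":0.0,"rx":0.0,"ry":0.0,"rz":0.0,"gripper":255}]}}

```text
time_s: 14.33
ee_pos: [0.3448, -0.2175, 0.073]
ee_rot: [0.079, 0.992, 0.043, -0.089]
contact_force: [0.8, 0.4, 1.6]
grip_width: -0.0001
finger_force: 0.9
```

Request:
{"op": "send_rows", "data": {"series": [{"dx":0.0,"dy":0.0,"dz":-0.03,"rx":0.0,"ry":0.0,"rz":0.0,"gripper":255},{"dx":0.0,"dy":0.0,"dz":-0.03,"rx":0.0,"ry":0.0,"rz":0.0,"gripper":255},{"dx":0.0,"dy":0.0,"dz":-0.03,"rx":0.0,"ry":0.0,"rz":0.0,"gripper":255},{"dx":0.0,"dy":0.0,"dz":0.0,"rx":0.0,"ry":0.0,"rz":0.0,"gripper":255}]}}

```text
time_s: 14.67
ee_pos: [0.3448, -0.2175, 0.0703]
ee_rot: [0.079, 0.992, 0.043, -0.089]
contact_force: [-0.3, 0.2, 2.7]
grip_width: -0.0002
finger_force: 1.0
```

Request:
{"op": "send_rows", "data": {"series": [{"dx":0.0,"dy":0.0,"dz":-0.03,"rx":0.0,"ry":0.0,"rz":0.0,"gripper":255},{"dx":0.0,"dy":0.0,"dz":-0.03,"rx":0.0,"ry":0.0,"rz":0.0,"gripper":255},{"dx":0.0,"dy":0.0,"dz":-0.03,"rx":0.0,"ry":0.0,"rz":0.0,"gripper":255},{"dx":0.0,"dy":0.0,"dz":0.0,"rx":0.0,"ry":0.0,"rz":0.0,"gripper":255}]}}

```text
time_s: 15.0
ee_pos: [0.3448, -0.2175, 0.0676]
ee_rot: [0.079, 0.992, 0.043, -0.089]
contact_force: [-0.1, -0.8, 2.1]
grip_width: -0.0002
finger_force: 1.0
```

Request:
{"op": "send_rows", "data": {"series": [{"dx":0.0,"dy":0.0,"dz":-0.03,"rx":0.0,"ry":0.0,"rz":0.0,"gripper":255},{"dx":0.0,"dy":0.0,"dz":-0.03,"rx":0.0,"ry":0.0,"rz":0.0,"gripper":255},{"dx":0.0,"dy":0.0,"dz":-0.03,"rx":0.0,"ry":0.0,"rz":0.0,"gripper":255},{"dx":0.0,"dy":0.0,"dz":0.0,"rx":0.0,"ry":0.0,"rz":0.0,"gripper":255}]}}

```text
time_s: 15.33
ee_pos: [0.3449, -0.2176, 0.065]
ee_rot: [0.079, 0.992, 0.043, -0.089]
contact_force: [-1.6, 0.0, 4.6]
grip_width: -0.0002
finger_force: 2.2
```

Request:
{"op": "send_rows", "data": {"series": [{"dx":0.0,"dy":0.0,"dz":-0.02,"rx":0.0,"ry":0.0,"rz":0.0,"gripper":255},{"dx":0.0,"dy":0.0,"dz":0.0,"rx":0.0,"ry":0.0,"rz":0.0,"gripper":255},{"dx":0.0,"dy":0.0,"dz":0.0,"rx":0.0,"ry":0.0,"rz":0.0,"gripper":255}]}}

```text
time_s: 15.58
ee_pos: [0.3449, -0.2176, 0.0645]
ee_rot: [0.079, 0.992, 0.043, -0.089]
contact_force: [-0.6, -1.0, 6.3]
grip_width: -0.0001
finger_force: 2.7
```

Request:
{"op": "send_rows", "data": {"series": [{"dx":0.0,"dy":0.0,"dz":-0.03,"rx":0.0,"ry":0.0,"rz":0.0,"gripper":255},{"dx":0.0,"dy":0.0,"dz":0.0,"rx":0.0,"ry":0.0,"rz":0.0,"gripper":255},{"dx":0.0,"dy":0.0,"dz":0.0,"rx":0.0,"ry":0.0,"rz":0.0,"gripper":255}]}}

```text
time_s: 15.83
ee_pos: [0.3449, -0.2176, 0.0637]
ee_rot: [0.079, 0.992, 0.043, -0.089]
contact_force: [-1.5, -1.2, 7.8]
grip_width: 0.0002
finger_force: 3.3
```

Request:
{"op": "send_rows", "data": {"series": [{"dx":0.0,"dy":0.0,"dz":-0.03,"rx":0.0,"ry":0.0,"rz":0.0,"gripper":255},{"dx":0.0,"dy":0.0,"dz":-0.03,"rx":0.0,"ry":0.0,"rz":0.0,"gripper":255},{"dx":0.0,"dy":0.0,"dz":0.0,"rx":0.0,"ry":0.0,"rz":0.0,"gripper":255},{"dx":0.0,"dy":0.0,"dz":0.0,"rx":0.0,"ry":0.0,"rz":0.0,"gripper":255}]}}

```text
time_s: 16.17
ee_pos: [0.3449, -0.2177, 0.0621]
ee_rot: [0.079, 0.992, 0.043, -0.088]
contact_force: [-2.3, -0.7, 11.8]
grip_width: -0.0002
finger_force: 4.9
```

Run:
```python
from h import *
F=[]
for i in range(6):
    im2,_=grab('scene'); F.append(ctrl.observe()['contact_force'])
print(np.mean(F,0),np.std(F,0))
im,d=grab('top')
A=cv2.resize(im[150:260,325:400],(375,550),interpolation=cv2.INTER_CUBIC);B=cv2.resize(im2[150:340,210:370],(425,505),interpolation=cv2.INTER_CUBIC)
o=np.zeros((550,800,3),np.uint8);o[:,:375]=A;o[:505,375:]=B;cv2.imwrite('pics/p6.png',o)
```

```text
[-1.6593383  -1.11512166 11.06413542] [0.37907488 0.32098977 0.36609683]
```

View pics/p6.png

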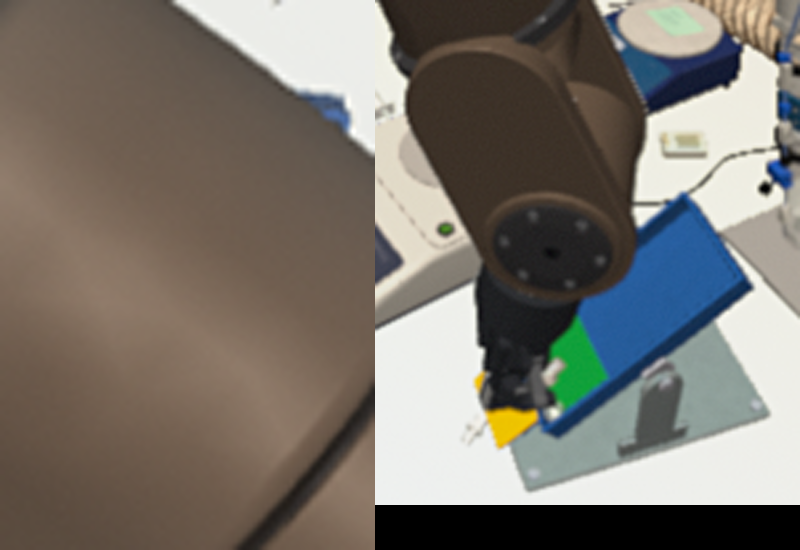

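The scene view shows the tray tipped hard onto its stop. Two fittings are visible on the green band at (553,370) and (552,408), the third is hidden by the gripper, and the force is about 11 N. I'll hold here a little longer.

Request:
{"op": "send_rows", "data": {"series": [{"dx":0.0,"dy":0.0,"dz":-0.02,"rx":0.0,"ry":0.0,"rz":0.0,"gripper":255},{"dx":0.0,"dy":0.0,"dz":0.0,"rx":0.0,"ry":0.0,"rz":0.0,"gripper":255},{"dx":0.0,"dy":0.0,"dz":0.0,"rx":0.0,"ry":0.0,"rz":0.0,"gripper":255},{"dx":0.0,"dy":0.0,"dz":0.0,"rx":0.0,"ry":0.0,"rz":0.0,"gripper":255},{"dx":0.0,"dy":0.0,"dz":0.0,"rx":0.0,"ry":0.0,"rz":0.0,"gripper":255},{"dx":0.0,"dy":0.0,"dz":0.0,"rx":0.0,"ry":0.0,"rz":0.0,"gripper":255},{"dx":0.0,"dy":0.0,"dz":0.0,"rx":0.0,"ry":0.0,"rz":0.0,"gripper":255},{"dx":0.0,"dy":0.0,"dz":0.0,"rx":0.0,"ry":0.0,"rz":0.0,"gripper":255}]}}

```text
time_s: 17.18
ee_pos: [0.345, -0.2177, 0.0616]
ee_rot: [0.079, 0.992, 0.043, -0.088]
contact_force: [-0.2, -0.4, 13.4]
grip_width: 0.0
finger_force: 5.6
```

Run:
```python
from h import *
im,d=grab('wrist'); cv2.imwrite('pics/w7.png',im); print(ctrl.observe()['contact_force'],ctrl.observe()['time_s'])
```

```text
[-0.55658861  0.12127612 13.58970187] 17.2333
```

View pics/w7.png

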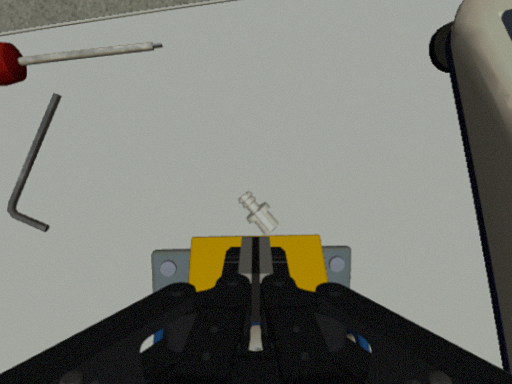

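The wrist view shows the shut fingers on the tab at (256,265), with a fitting just visible at (255,335). The push is 13.5 N, and I'll now ease the tray up slowly.

Request:
{"op": "send_rows", "data": {"series": [{"dx":0.0,"dy":0.0,"dz":0.02,"rx":0.0,"ry":0.0,"rz":0.0,"gripper":255},{"dx":0.0,"dy":0.0,"dz":0.03,"rx":0.0,"ry":0.0,"rz":0.0,"gripper":255},{"dx":0.0,"dy":0.0,"dz":0.03,"rx":0.0,"ry":0.0,"rz":0.0,"gripper":255},{"dx":0.0,"dy":0.0,"dz":0.03,"rx":0.0,"ry":0.0,"rz":0.0,"gripper":255},{"dx":0.0,"dy":0.0,"dz":0.04,"rx":0.0,"ry":0.0,"rz":0.0,"gripper":255},{"dx":0.0,"dy":0.0,"dz":0.05,"rx":0.0,"ry":0.0,"rz":0.0,"gripper":255},{"dx":0.0,"dy":0.0,"dz":0.06,"rx":0.0,"ry":0.0,"rz":0.0,"gripper":255},{"dx":0.0,"dy":0.0,"dz":0.06,"rx":0.0,"ry":0.0,"rz":0.0,"gripper":255}]}}

```text
time_s: 17.9
ee_pos: [0.3447, -0.2173, 0.0708]
ee_rot: [0.079, 0.992, 0.043, -0.089]
contact_force: [-3.5, 1.0, 1.3]
grip_width: -0.0001
finger_force: 1.3
```

Request:
{"op": "send_rows", "data": {"series": [{"dx":0.0,"dy":0.0,"dz":0.06,"rx":0.0,"ry":0.0,"rz":0.0,"gripper":255},{"dx":0.0,"dy":0.0,"dz":0.06,"rx":0.0,"ry":0.0,"rz":0.0,"gripper":255},{"dx":0.0,"dy":0.0,"dz":0.06,"rx":0.0,"ry":0.0,"rz":0.0,"gripper":255},{"dx":0.0,"dy":0.0,"dz":0.06,"rx":0.0,"ry":0.0,"rz":0.0,"gripper":255},{"dx":0.0,"dy":0.0,"dz":0.06,"rx":0.0,"ry":0.0,"rz":0.0,"gripper":255},{"dx":0.0,"dy":0.0,"dz":0.06,"rx":0.0,"ry":0.0,"rz":0.0,"gripper":255},{"dx":0.0,"dy":0.0,"dz":0.06,"rx":0.0,"ry":0.0,"rz":0.0,"gripper":255},{"dx":0.0,"dy":0.0,"dz":0.06,"rx":0.0,"ry":0.0,"rz":0.0,"gripper":255}]}}

```text
time_s: 18.57
ee_pos: [0.3449, -0.2176, 0.0853]
ee_rot: [0.079, 0.992, 0.043, -0.089]
contact_force: [-2.8, 1.7, 1.4]
grip_width: 0.0005
finger_force: 1.2
```

Request:
{"op": "send_rows", "data": {"series": [{"dx":0.0,"dy":0.0,"dz":0.06,"rx":0.0,"ry":0.0,"rz":0.0,"gripper":255},{"dx":0.0,"dy":0.0,"dz":0.06,"rx":0.0,"ry":0.0,"rz":0.0,"gripper":255},{"dx":0.0,"dy":0.0,"dz":0.06,"rx":0.0,"ry":0.0,"rz":0.0,"gripper":255},{"dx":0.0,"dy":0.0,"dz":0.06,"rx":0.0,"ry":0.0,"rz":0.0,"gripper":255},{"dx":0.0,"dy":0.0,"dz":0.06,"rx":0.0,"ry":0.0,"rz":0.0,"gripper":255},{"dx":0.0,"dy":0.0,"dz":0.06,"rx":0.0,"ry":0.0,"rz":0.0,"gripper":255},{"dx":0.0,"dy":0.0,"dz":0.06,"rx":0.0,"ry":0.0,"rz":0.0,"gripper":255},{"dx":0.0,"dy":0.0,"dz":0.06,"rx":0.0,"ry":0.0,"rz":0.0,"gripper":255}]}}

```text
time_s: 19.23
ee_pos: [0.3449, -0.2176, 0.0997]
ee_rot: [0.079, 0.992, 0.043, -0.088]
contact_force: [-2.0, 0.7, 1.0]
grip_width: -0.0002
finger_force: 1.0
```

Request:
{"op": "send_rows", "data": {"series": [{"dx":0.0,"dy":0.0,"dz":0.06,"rx":0.0,"ry":0.0,"rz":0.0,"gripper":255},{"dx":0.0,"dy":0.0,"dz":0.06,"rx":0.0,"ry":0.0,"rz":0.0,"gripper":255},{"dx":0.0,"dy":0.0,"dz":0.06,"rx":0.0,"ry":0.0,"rz":0.0,"gripper":255},{"dx":0.0,"dy":0.0,"dz":0.06,"rx":0.0,"ry":0.0,"rz":0.0,"gripper":255},{"dx":0.0,"dy":0.0,"dz":0.06,"rx":0.0,"ry":0.0,"rz":0.0,"gripper":255},{"dx":0.0,"dy":0.0,"dz":0.06,"rx":0.0,"ry":0.0,"rz":0.0,"gripper":255},{"dx":0.0,"dy":0.0,"dz":0.06,"rx":0.0,"ry":0.0,"rz":0.0,"gripper":255},{"dx":0.0,"dy":0.0,"dz":0.06,"rx":0.0,"ry":0.0,"rz":0.0,"gripper":255}]}}

```text
time_s: 19.9
ee_pos: [0.3449, -0.2176, 0.1141]
ee_rot: [0.079, 0.992, 0.043, -0.088]
contact_force: [-1.5, -0.0, 0.6]
grip_width: -0.0001
finger_force: 0.8
```

Request:
{"op": "send_rows", "data": {"series": [{"dx":0.0,"dy":0.0,"dz":0.05,"rx":0.0,"ry":0.0,"rz":0.0,"gripper":255},{"dx":0.0,"dy":0.0,"dz":0.05,"rx":0.0,"ry":0.0,"rz":0.0,"gripper":255},{"dx":0.0,"dy":0.0,"dz":0.05,"rx":0.0,"ry":0.0,"rz":0.0,"gripper":255},{"dx":0.0,"dy":0.0,"dz":0.05,"rx":0.0,"ry":0.0,"rz":0.0,"gripper":255},{"dx":0.0,"dy":0.0,"dz":0.05,"rx":0.0,"ry":0.0,"rz":0.0,"gripper":255},{"dx":0.0,"dy":0.0,"dz":0.05,"rx":0.0,"ry":0.0,"rz":0.0,"gripper":255},{"dx":0.0,"dy":0.0,"dz":0.05,"rx":0.0,"ry":0.0,"rz":0.0,"gripper":255},{"dx":0.0,"dy":0.0,"dz":0.05,"rx":0.0,"ry":0.0,"rz":0.0,"gripper":255}]}}

```text
time_s: 20.57
ee_pos: [0.345, -0.2176, 0.1261]
ee_rot: [0.079, 0.992, 0.043, -0.088]
contact_force: [-0.4, 0.2, 1.6]
grip_width: -0.0001
finger_force: 0.6
```

Request:
{"op": "send_rows", "data": {"series": [{"dx":0.0,"dy":0.0,"dz":0.04,"rx":0.0,"ry":0.0,"rz":0.0,"gripper":255},{"dx":0.0,"dy":0.0,"dz":0.04,"rx":0.0,"ry":0.0,"rz":0.0,"gripper":255},{"dx":0.0,"dy":0.0,"dz":0.04,"rx":0.0,"ry":0.0,"rz":0.0,"gripper":255},{"dx":0.0,"dy":0.0,"dz":0.04,"rx":0.0,"ry":0.0,"rz":0.0,"gripper":255},{"dx":0.0,"dy":0.0,"dz":0.04,"rx":0.0,"ry":0.0,"rz":0.0,"gripper":255},{"dx":0.0,"dy":0.0,"dz":0.04,"rx":0.0,"ry":0.0,"rz":0.0,"gripper":255},{"dx":0.0,"dy":0.0,"dz":0.04,"rx":0.0,"ry":0.0,"rz":0.0,"gripper":255},{"dx":0.0,"dy":0.0,"dz":0.04,"rx":0.0,"ry":0.0,"rz":0.0,"gripper":255}]}}

```text
time_s: 21.23
ee_pos: [0.3449, -0.2176, 0.1357]
ee_rot: [0.079, 0.992, 0.043, -0.089]
contact_force: [0.9, 0.0, 0.2]
grip_width: 0.0001
finger_force: 0.4
```

Request:
{"op": "send_rows", "data": {"series": [{"dx":0.0,"dy":0.0,"dz":0.04,"rx":0.0,"ry":0.0,"rz":0.0,"gripper":255},{"dx":0.0,"dy":0.0,"dz":0.04,"rx":0.0,"ry":0.0,"rz":0.0,"gripper":255},{"dx":0.0,"dy":0.0,"dz":0.04,"rx":0.0,"ry":0.0,"rz":0.0,"gripper":255},{"dx":0.0,"dy":0.0,"dz":0.04,"rx":0.0,"ry":0.0,"rz":0.0,"gripper":255},{"dx":0.0,"dy":0.0,"dz":0.04,"rx":0.0,"ry":0.0,"rz":0.0,"gripper":255},{"dx":0.0,"dy":0.0,"dz":0.04,"rx":0.0,"ry":0.0,"rz":0.0,"gripper":255},{"dx":0.0,"dy":0.0,"dz":0.04,"rx":0.0,"ry":0.0,"rz":0.0,"gripper":255},{"dx":0.0,"dy":0.0,"dz":0.04,"rx":0.0,"ry":0.0,"rz":0.0,"gripper":255}]}}

```text
time_s: 21.9
ee_pos: [0.3449, -0.2176, 0.1452]
ee_rot: [0.079, 0.992, 0.043, -0.089]
contact_force: [0.7, 0.3, 0.8]
grip_width: 0.0001
finger_force: 0.3
```

Request:
{"op": "send_rows", "data": {"series": [{"dx":0.0,"dy":0.0,"dz":0.03,"rx":0.0,"ry":0.0,"rz":0.0,"gripper":255},{"dx":0.0,"dy":0.0,"dz":0.03,"rx":0.0,"ry":0.0,"rz":0.0,"gripper":255},{"dx":0.0,"dy":0.0,"dz":0.03,"rx":0.0,"ry":0.0,"rz":0.0,"gripper":255},{"dx":0.0,"dy":0.0,"dz":0.03,"rx":0.0,"ry":0.0,"rz":0.0,"gripper":255},{"dx":0.0,"dy":0.0,"dz":0.04,"rx":0.0,"ry":0.0,"rz":0.0,"gripper":255},{"dx":0.0,"dy":0.0,"dz":0.05,"rx":0.0,"ry":0.0,"rz":0.0,"gripper":255},{"dx":0.0,"dy":0.0,"dz":0.1,"rx":0.0,"ry":0.0,"rz":0.0,"gripper":255},{"dx":0.0,"dy":0.0,"dz":0.2,"rx":0.0,"ry":0.0,"rz":0.0,"gripper":255}]}}

```text
time_s: 22.57
ee_pos: [0.3447, -0.2174, 0.1605]
ee_rot: [0.079, 0.992, 0.043, -0.089]
contact_force: [-0.1, 0.7, -0.3]
grip_width: 0.0001
finger_force: 0.0
```

Request:
{"op": "send_rows", "data": {"series": [{"dx":0.0,"dy":0.0,"dz":0.8,"rx":0.0,"ry":0.0,"rz":0.0,"gripper":255},{"dx":0.0,"dy":0.0,"dz":1.0,"rx":0.0,"ry":0.0,"rz":0.0,"gripper":255},{"dx":0.0,"dy":0.0,"dz":1.0,"rx":0.0,"ry":0.0,"rz":0.0,"gripper":255},{"dx":0.5,"dy":0.8,"dz":0.0,"rx":0.0,"ry":0.0,"rz":0.0,"gripper":255},{"dx":0.5,"dy":0.9,"dz":0.0,"rx":0.0,"ry":0.0,"rz":0.0,"gripper":255},{"dx":0.5,"dy":0.9,"dz":0.0,"rx":0.0,"ry":0.0,"rz":0.0,"gripper":255},{"dx":0.5,"dy":0.9,"dz":0.0,"rx":0.0,"ry":0.0,"rz":0.0,"gripper":255},{"dx":0.5,"dy":0.9,"dz":0.0,"rx":0.0,"ry":0.0,"rz":0.0,"gripper":255}]}}

```text
time_s: 23.23
ee_pos: [0.4203, -0.0842, 0.2451]
ee_rot: [0.079, 0.992, 0.043, -0.088]
contact_force: [-0.1, -0.3, 0.4]
grip_width: -0.0005
finger_force: 0.0
```

Request:
{"op": "send_rows", "data": {"series": [{"dx":0.3,"dy":0.9,"dz":0.0,"rx":0.0,"ry":0.0,"rz":0.0,"gripper":255},{"dx":0.3,"dy":0.9,"dz":0.0,"rx":0.0,"ry":0.0,"rz":0.0,"gripper":255},{"dx":0.3,"dy":0.9,"dz":0.0,"rx":0.0,"ry":0.0,"rz":0.0,"gripper":255},{"dx":0.0,"dy":0.9,"dz":0.0,"rx":0.0,"ry":0.0,"rz":0.0,"gripper":255},{"dx":0.0,"dy":0.9,"dz":0.0,"rx":0.0,"ry":0.0,"rz":0.0,"gripper":255},{"dx":0.0,"dy":0.9,"dz":0.0,"rx":0.0,"ry":0.0,"rz":0.0,"gripper":255},{"dx":0.0,"dy":0.6,"dz":0.0,"rx":0.0,"ry":0.0,"rz":0.0,"gripper":255},{"dx":0.0,"dy":0.0,"dz":0.0,"rx":0.0,"ry":0.0,"rz":0.0,"gripper":255}]}}

```text
time_s: 23.9
ee_pos: [0.4465, 0.0969, 0.245]
ee_rot: [0.078, 0.992, 0.043, -0.088]
contact_force: [0.4, -0.1, 1.1]
grip_width: 0.0
finger_force: 0.0
```

Run:
```python
from h import *
s=ctrl.observe(); print(s['time_s'],s['ee_pos'])
im,d=grab('top')
x=np.array([-.987,.163]);y=np.array([-.163,-.987]);o=np.array([.458,-.2355])
h=cv2.cvtColor(im,cv2.COLOR_BGR2HSV); m=(((h[...,1]<90)&(h[...,2]>90))*255).astype(np.uint8)
T=np.zeros_like(m)
poly=[]
import itertools
q=np.load('pics/top.npz')
def pix(X):
    return cv2.projectPoints(np.array([X]),cv2.Rodrigues(q['R'])[0],q['t'],q['K'],np.array([float(q['k1']),0,0,0]))[0][0,0]
for a,b in[(-.092,-.042),(-.092,.042),(.092,.042),(.092,-.042)]:
    w=o+a*x+b*y; poly.append(pix(np.array([*w,.112])))
cv2.fillPoly(T,[np.array(poly).round().astype(int)],255)
m&=T
n,l,st,c=cv2.connectedComponentsWithStats(m)
for i in range(1,n):
    if st[i,4]>3:
        w=world('top',*c[i],.117)[:2]-o; print(st[i],c[i],'tray',w@x,w@y)
def zz(a,b): return np.round(world('top',*pix(np.array([*(o+a*x+b*y),.11])))[2],4)
print('floor z',[zz(-.08,0),zz(-.04,0),zz(0,0),zz(.03,0)],'tab',np.round(world('top',362.9,242.2)[2],4))
```

```text
23.9 [0.446531   0.09686779 0.24496228]
[361 221   7  13  64] [364.3125   227.484375] tray 0.07911468754044061 0.0016759109816392218
[347 225  13   8  64] [353.03125  228.578125] tray 0.08568799617607778 -0.026861623053394477
[370 229  10   7  49] [374.85714286 231.69387755] tray 0.08631535323375888 0.029736028571429745
floor z [np.float64(0.1104), np.float64(0.1078), np.float64(0.1079), np.float64(0.1102)] tab 0.1286
```

All three fittings lie on the band at tray x of 79, 86 and 86 mm. The tray is level and the arm is clear, so I'm handing in.

```bash
python3 -c "
from cell import ctrl
print(ctrl.finish_job())"
```

```text
the job is handed in; nothing more can be done
None
```

I handed the job in at about 24 s: the last top-camera measurement puts all three fittings on the green band (tray x about 79, 86 and 86 mm) with the tray level and the arm clear. The press on the stop read about 13.5 N at most, and the vials and sample tube were not touched as far as I could tell; the hand-in returned no verdict.

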